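# Slide the tray plate home in the curing lamp

### The job

Load the curing lamp: press down on the top of the thin steel tray plate with the fingertips and drag it flat across the desk, square between the lamp's two guide rails, then on in until the plate has pushed the stiff contact bar fully home, and let go. Press and push gently (never more than about 30 N on the plate, nor 20 N of the plate against the lamp), do not push the plate by its edge or touch the contact bar with the fingers, and leave everything else on the desk where it stands.

Things in the scene. Friction and masses are not known exactly. Their poses are not given: they have to be found in the camera images.
- plate: Thin bare steel sheet, 120 mm (x) by 90 mm (y) by 3 mm, about 0.25 kg, loose, flat on the desk in front of the lamp, +x end to it, turned up to 0.35 rad; too wide to grasp. Origin: centre of its underside. It slides easily (friction about 0.15); fingertips hold better but slip if light: press 12 to 20 N to push the bar. Dragged 40 mm off centre, it swings; the like point at the other end follows by a quarter.
- lamp: The curing lamp, fixed to the desk. Origin on the desk, exactly where the plate's origin is when the plate is fully home; its +x is the way in, roughly away from the robot. White housing 200 mm wide, 55 mm tall, its front face at x = +73 mm. The bay in front of it, between the guide rails, is open from above; the plate at home lies square to the rails.
- bay_mouth (a point): Point on the desk midway between the front ends of the straight parts of the two white guide rails, at x = -35 mm in the lamp's frame. Rails 10 mm tall, 8 mm thick, inner faces at y = +-48 mm (3 mm of play on each side of the plate), running from here to the housing; outwards from here they flare, to x = -69 mm, 62 mm off the midline.
- bar (a joint): How far the contact bar is pushed in, in m: 0 as it starts (out), 0.020 fully in against its stop. It is stiff: it takes about 2 N to move, has no spring and stays where it is left.
- bar_face (a point): Middle of the front face of the contact bar: a grey bar across the bay between the rails, 84 mm wide, 12 mm thick, its top 15 mm above the desk. At the start the face is at x = +40 mm in the lamp's frame, fully in at x = +60 mm. The point is 8 mm above the desk.
- tube_a: Bystander: a loose drill-bit tube standing upright beside one guide rail; 18 x 18 x 70 mm, clear cap on a ribbed blue foot. Origin at the centre of its underside.
- tube_b: Bystander: a loose drill-bit tube standing upright beside the other guide rail; same as tube_a. Origin at the centre of its underside.
- tube_c: Bystander: a loose drill-bit tube standing upright to one side in front of the lamp; same as tube_a. Origin at the centre of its underside.
- jar: Bystander: a small closed jar standing to one side in front of the lamp; about 44 mm across, 45 mm tall. Origin at the centre of its underside.
- buffer: Bystander: a grey buffing block lying beside the lamp; 95 x 28 x 28 mm, long side along its x. Origin at the centre of its underside.
- bowl: Bystander: a white ceramic bowl; 100 mm across, 40 mm tall. Origin at the centre of its underside.
- brush: Bystander: a hand brush lying on the desk, 150 mm long. Origin on its underside.
There are look-alikes about, which are no part of the job. Of the things shaped like the plate, the steel one is meant.

How it is judged:
On the way, in this order (a step that is already met when the one before it is completed fails the run):
1. the front of the plate is between the two guide rails, square to them, before the bar has been pushed far (y of plate in the frame of lamp between -0.005 and 0.005 m and angle between the x axis of plate and the x axis of lamp, either way round below 0.08 rad and x of plate in the frame of lamp above -0.08 m and value of joint bar below 0.01 m).
2. the plate has pushed the contact bar fully in (y of plate in the frame of lamp between -0.005 and 0.005 m and angle between the x axis of plate and the x axis of lamp, either way round below 0.08 rad and value of joint bar above 0.0175 m and x of plate in the frame of lamp above -0.0035 m), for 0.2 s.
At the end, for the whole second after the job is handed in: The plate lies flat, at rest and released between the guide rails, within 5 mm of their midline and 0.08 rad of square, its front edge within 3.5 mm of its home position, and the contact bar is at least 17.5 mm in (of 20) (all of step 2 and angle between plate's own z axis and vertical below 0.03 rad and height (world z) of plate below 0.003 m and linear speed of plate below 0.01 m/s); the robot touches nothing.
It fails at once if the fingers load the plate with more than 30 N (contact force between the fingers and plate above 30 N).
It fails at once if the plate is forced against the lamp, its rails or its bar with more than 20 N (contact force between plate and lamp above 20 N).
It fails at once if the fingers touch the contact bar (contact force between the fingers and bar above 0.5 N).
It fails at once if the plate is pushed by its edge: touched while the grasp point is not over the plate (contact force between the fingers and plate above 0.5 N and (x of the grasp point in the frame of plate above 0.06 m or x of the grasp point in the frame of plate below -0.06 m or y of the grasp point in the frame of plate above 0.045 m or y of the grasp point in the frame of plate below -0.045 m)).
It fails at once if a bystander is moved by more than 15 mm or tipped over (distance of any of tube_a, tube_b, tube_c, jar, buffer, bowl, brush from where it was at the start of the episode above 0.015 m or angle between any of tube_a, tube_b, tube_c, jar, buffer, bowl, brush's own z axis and vertical above 0.4 rad).
It also fails if it takes over 70 s, if anything falls off the work surface, if the arm or the gripper's body presses on something with over 40 N, if the wrist force passes 120 N, or if a joint passes its speed limit or range.

### The arm

A 6-joint arm with a two-finger parallel gripper is mounted at the origin on the work surface. World frame = base frame: x ahead of the robot, y to its left, z up, the work surface at z = 0. Lengths are in m, angles in rad, forces in N, time in s.
With the tool pointing down it reaches from about 0.35 to 0.775 m from the base axis. Payload 5.5 kg.
Tool frame: the origin (TCP) lies midway between the tips of the shut fingers; the grasp point (between the pads) lies grasp_offset behind it (grasp_offset is the distance from the TCP to the grasp point, in m); z points along the fingers, x is the direction in which the jaws open and shut, and the axes are right-handed (so a half turn about z gives the same grasp; the last joint's range is limited). The gripper opens to 85 mm and grips with 20 to 120 N. Pads are 22 mm wide; open, the fingers measure 114 mm over their backs; the gripper's body (76 mm by 85 mm) begins 54 mm behind the grasp point. The pads swing forward as they close: fully open they stand 13 mm farther back than shut.
Start: joints at [-1.396, 0.313, 0.046, 1.304, 0, 1.431], TCP at [0.178, -0.547, 0.199] pointing down, gripper open.
Joint ranges: [-2.76, 2.76], [-0.86, 1.69], [-1.03, 1.26], [-2.2, 2.34], [-1.47, 1.5], [-3.14, 3.14]. Speed limits (rad/s): [2.57, 2.57, 3.14, 3.14, 3.14, 3.14].

### API

Orientations are given as a 3x3 rotation matrix whose columns are the frame's x, y, z axes.
In Python, from bench import state, read_camera, get_calibration, job_done, grasp_offset gives the robot as it stands. The module is installed in compiled form; this text tells all that it offers.
- The arm moves only by the tool servo_tool, never from a script. Its argument "deltas" is one flat list of numbers, 6 for each row, row after row: the shift along the tool's x, y, z each as a share of 0.08 m, from -1 to 1, then the turn, a rotation vector about the tool's x, y, z each as a share of pi/2 rad, from -1 to 1. In form: [dx, dy, dz, rx, ry, rz, dx, dy, dz, rx, ry, rz, ...]. A call has 1 to 20 rows; each row shifts and turns the commanded pose from where the row before left it, along the tool's axes as they then stand; what a row does not reach is not made up. A row lasts 1/10 s, in which the tool goes at most 50 mm and 8.59 degrees, less where a joint would pass 70% of its speed; a pose out of reach is approached as far as the arm can. A call with a number of a shift or a turn outside -1 to 1 is refused whole. A call with a gripper value outside its range is refused whole. "fingers" is the finger opening in mm, from 0 to 85.4, set as the call begins (left out, the last holds). The fingers move at their own pace and stop on an object; the grip force is fixed at half the most. Time passes only in rows, so rows that do not move let the fingers close. It gives the time, the measured TCP pose, the force and the opening at its end, in the units of the state.
- state(): the state, without advancing time (a new reading comes with each control period).
- read_camera(name): name is "scene" or "top" or "wrist"; returns (picture, depth): 400x640x3 uint8, red, green, blue; 400x640 float32, m along the optical axis (not along the pixel's ray), 0 where there is no reading.
- get_calibration(name): a dict with "K" (3x3 intrinsics, pixels), "pose" (4x4, takes a point from camera to world coordinates). Camera axes: x right, y down, z forward; pixel columns grow to the right and rows downward; lengths in m; the calibration is good to about 2 mm. A picture is of the moment at which its call begins: read the wrist's pose just before it. get_calibration takes no time and is no camera call; for the wrist camera it gives the pose at the moment of the call.
- job_done(): hands the job in, once; it reports no verdict.
The state is a dict: "time_s": time; "joint_pos": joint angles; "dq": joint speeds; "joint_torque": joint torques, N m; "eef_pos": TCP position; "eef_rot": TCP orientation; "force": force on the tool from outside, world axes, zero at the start; "torque": the same for the moment, N m; "grip_width": finger opening in m.
Only numpy, scipy, OpenCV 4.12 (cv2) and the standard library are available. Lean on these libraries where they do the work, as an engineer would, in place of code of your own. Each camera call takes 0.05 s, during which the arm holds its last target. There are 200 camera calls.

## Working session

There is one attempt and no reset: what is moved stays moved. The work goes in short steps, Python scripts to look and compute and a tool call to move; the robot and the scene stay as the last step left them, time stands still between calls to the robot, and variables do not carry over. Pictures are saved under pics/ and viewed, about 8 in all and at most 12, crops included, and the job is handed in when it is done.

Besides the shell and the picture viewer there is one more tool, called as name(argument=value, ...), one argument or row to a line, values as JSON. servo_tool: Moves the arm, as the interface text tells. Shift numbers are shares of 0.08 m and turn numbers shares of pi/2 rad, none past 1 either way. Its arguments: {"type":"object","properties":{"deltas":{"type":"array"},"fingers":{"type":"number"}},"required":["deltas"]}

```bash
mkdir -p pics; cat > h.py <<'E'
import numpy as np, cv2
from bench import *
def ray(name,uv,z,cal=None):
    c=cal or get_calibration(name);K=np.array(c["K"]);T=np.array(c["pose"])
    uv=np.atleast_2d(np.array(uv,float))
    d=np.c_[(uv[:,0]-K[0,2])/K[0,0],(uv[:,1]-K[1,2])/K[1,1],np.ones(len(uv))]@T[:3,:3].T
    o=T[:3,3]; return o+d*((z-o[2])/d[:,2])[:,None]
def snap(name):
    p,d=read_camera(name); return p,d
def save(p,f): cv2.imwrite("pics/"+f,cv2.cvtColor(p,cv2.COLOR_RGB2BGR))
E
python3 - <<'E'
from h import *
for n in("top","scene"):
    c=get_calibration(n);p,d=snap(n);save(p,n+"1.png");np.save(n+"1.npy",p);np.save(n+"1d.npy",d);print(n,c)
s=state();print(s,grasp_offset if not callable(grasp_offset) else grasp_offset())
E
```

```text
top {'K': array([[421.01534856,   0.        , 323.16898452],
       [  0.        , 421.01534856, 208.9568378 ],
       [  0.        ,   0.        ,   1.        ]]), 'pose': array([[ 0.00260901, -0.98033242,  0.19733609,  0.28538904],
       [-0.99995804, -0.00429046, -0.0080937 ,  0.00506077],
       [ 0.00878118, -0.19730669, -0.98030248,  1.34168337],
       [ 0.        ,  0.        ,  0.        ,  1.        ]])}
scene {'K': array([[512.58399628,   0.        , 309.46197666],
       [  0.        , 512.58399628, 201.69164768],
       [  0.        ,   0.        ,   1.        ]]), 'pose': array([[ 0.69076519,  0.45294634, -0.5636338 ,  1.3444506 ],
       [ 0.72298347, -0.44532728,  0.52818417, -0.73516606],
       [-0.01176242, -0.77234916, -0.6350893 ,  0.94444608],
       [ 0.        ,  0.        ,  0.        ,  1.        ]])}
{'time_s': 0.1, 'joint_pos': array([-1.39560376e+00,  3.13951985e-01,  4.50908444e-02,  1.30358876e+00,
       -1.06547989e-05,  1.43114383e+00]), 'dq': array([ 0.00045759, -0.00193083,  0.00269061, -0.00101043,  0.00109916,
        0.00035331]), 'joint_torque': array([ 2.77545420e-03, -4.81724167e+01,  2.99244189e+01,  1.26140282e-02,
       -1.26677937e-04, -2.03814118e-06]), 'eef_pos': array([ 0.17792984, -0.54624798,  0.19858218]), 'eef_rot': array([[ 3.09668922e-01, -9.50844398e-01, -2.98705621e-04],
       [-9.50843033e-01, -3.09668988e-01,  1.62640372e-03],
       [-1.63895673e-03, -2.19624528e-04, -9.99998633e-01]]), 'force': array([-0.34754553,  0.1453367 ,  0.47811124]), 'torque': array([-0.03774318, -0.01833474, -0.00476329]), 'grip_width': 0.08546865004884822} 0.0187
```

View pics/top1.png

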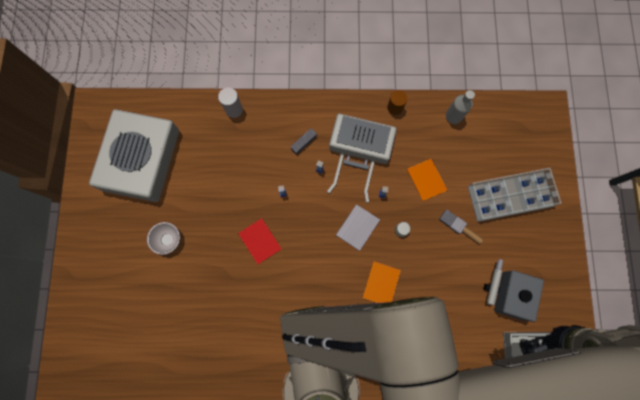

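View pics/scene1.png

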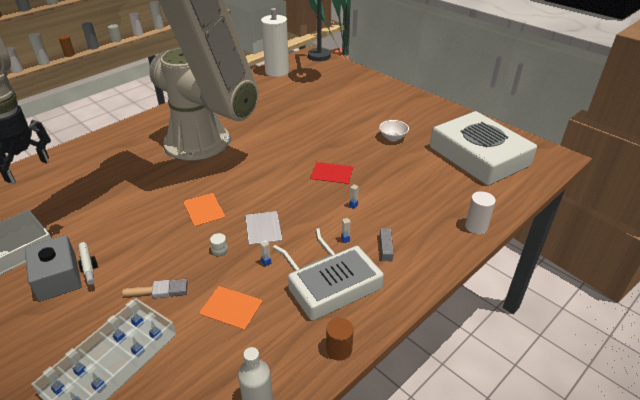

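The top view shows the steel plate at about (358,228), the lamp housing at (363,140) and its rails running down to (332,190) and (368,200). The scene view agrees: plate (264,227), lamp (335,280). Now I'll take a rough measurement.

```bash
python3 - <<'E'
from h import *
for n,c0 in(("top",(358,228)),("scene",(264,227))):
    p=np.load(n+"1.npy");h=cv2.cvtColor(p,cv2.COLOR_RGB2HSV)
    print(n,h[c0[1],c0[0]],p[c0[1],c0[0]])
    m=((h[...,1]<60)&(h[...,2]>90)).astype(np.uint8)
    nn,l=cv2.connectedComponents(m,connectivity=4);k=(l==l[c0[1],c0[0]]).astype(np.uint8)
    r=None
    ct=max(cv2.findContours(k,0,2)[0],key=cv2.contourArea)
    w=ray(n,ct[:,0,:],0.003)[:,:2]
    r=cv2.minAreaRect((w*1000).astype(np.float32));print(k.sum(),r)
p=np.load("top1.npy");c=cv2.resize(p[105:250,270:450],None,fx=4,fy=4,interpolation=cv2.INTER_CUBIC);save(c,"crop1.png")
E
```

```text
top [156   8 151] [151 146 150]
1064 ((496.81121826171875, -116.92097473144531), (91.59529876708984, 122.41740417480469), 56.45036697387695)
scene [  9  13 198] [198 191 188]
1086 ((523.30126953125, -134.97354125976562), (89.58148956298828, 182.92999267578125), 56.101898193359375)
```

View pics/crop1.png

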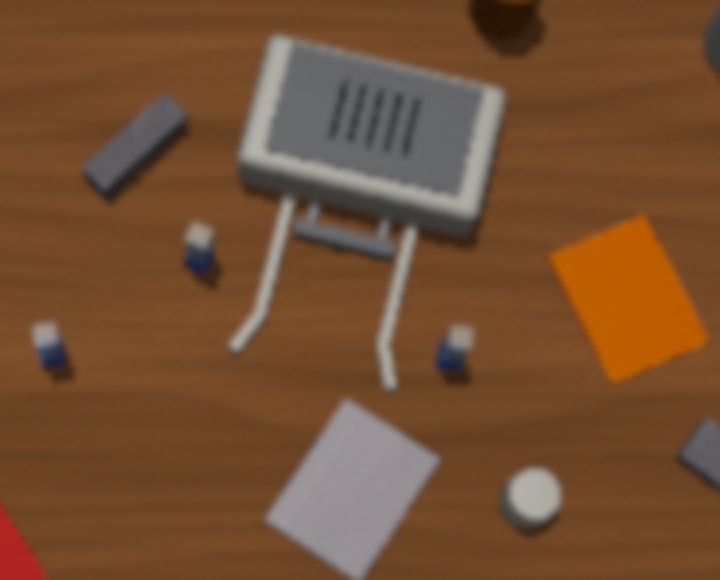

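The crop shows the rail kinks at about crop (263,313) and (384,343), and the rails' ends at the housing at (290,200) and (411,230). The plate is below, turned anticlockwise of the lamp, with tubes beside the rails at (200,250) and (455,350).

```bash
python3 - <<'E'
from h import *
f=lambda a:ray("top",np.array(a)/4.+np.array([270,105]),0.01)[:,:2]
L=f([(263,313),(290,200)]);R=f([(384,343),(411,230)])
print(L,R,np.linalg.norm(L[0]-R[0]))
for q in(L,R):
    d=q[1]-q[0];print(np.arctan2(d[1],d[0]))
m=(L[0]+R[0])/2;d=(L[1]-L[0]+R[1]-R[0]);th=np.arctan2(d[1],d[0]);u=d/np.linalg.norm(d)
print("mouth",m,"th",th,"home",m+.035*u)
r=np.deg2rad(56.45);print("plate yaw cand",r-np.pi/2, "rel pos",[ (np.array([.4968,-.1169])-m-.035*u)@u,(np.array([.4968,-.1169])-m-.035*u)@[-u[1],u[0]]])
# housing top front edge, z=.055
H=f([(0,0)])
g=ray("top",np.array([(243,170),(475,218)])/4.+np.array([270,105]),0.055)[:,:2];d=g[0]-g[1];print("house",g,np.arctan2(d[1],d[0])-np.pi/2,np.linalg.norm(d))
print("tubes",ray("top",np.array([(200,265),(452,360),(50,355)])/4.+np.array([270,105]),0.01)[:,:2])
E
```

```text
[[ 0.63932276 -0.04682166]
 [ 0.73610492 -0.06951186]] [[ 0.6145748  -0.14532001]
 [ 0.71071962 -0.16931828]] 0.10155976686185919
-0.23028701144147865
-0.24460726595644947
mouth [ 0.62694878 -0.09607083] th -0.23743589279805039 home [ 0.66096683 -0.10430323]
plate yaw cand -0.5855579640440974 rel pos [np.float64(-0.15659810725562828), np.float64(-0.050857243217060984)]
house [[ 0.74589222 -0.02939146]
 [ 0.70663261 -0.21485092]] -0.20860872383218276 0.18956932073478905
tubes [[ 0.67978617  0.00480798]
 [ 0.60061394 -0.20041506]
 [ 0.60325306  0.12626913]]
```

servo_tool(
  deltas=[-0.277, -0.39, 0, 0, 0, 0, -0.277, -0.39, 0, 0, 0, 0, -0.277, -0.39, 0, 0, 0, 0, -0.277, -0.39, 0, 0, 0, 0, -0.277, -0.39, 0, 0, 0, 0, -0.277, -0.39, 0, 0, 0, 0, -0.277, -0.39, 0, 0, 0, 0, -0.277, -0.39, 0, 0, 0, 0, -0.277, -0.39, 0, 0, 0, 0, -0.277, -0.39, 0, 0, 0, 0, -0.277, -0.39, 0, 0, 0, 0, -0.277, -0.39, 0, 0, 0, 0, -0.277, -0.39, 0, 0, 0, 0, -0.277, -0.39, 0, 0, 0, 0, 0, 0, 0, 0, 0, -0.0853, 0, 0, 0, 0, 0, -0.0853, 0, 0, 0, 0, 0, -0.0853, 0, 0, 0, 0, 0, -0.0853, 0, 0, 0, 0, 0, -0.0853, 0, 0, 0, 0, 0, 0],
  fingers=40,
)

```text
time_s: 2.1
eef_pos: [0.497, -0.1164, 0.199]
eef_rot: [[0.833, -0.553, -0.001], [-0.553, -0.833, 0.0], [-0.001, 0.0, -1.0]]
force: [-0.1, -0.6, 1.3]
grip_width: 0.0399
```

```bash
python3 - <<'E'
from h import *
c=get_calibration("wrist");p,d=snap("wrist");save(p,"w1.png");np.save("w1.npy",p);print(c);s=state();print(s["eef_pos"],s["eef_rot"],s["force"],s["time_s"])
np.savez("w1c.npz",**c)
E
```

```text
{'K': array([[315.95705452,   0.        , 322.94463585],
       [  0.        , 315.95705452, 201.63417244],
       [  0.        ,   0.        ,   1.        ]]), 'pose': array([[ 8.33442965e-01, -5.28711974e-01, -1.60737279e-01,
         5.38216707e-01],
       [-5.52605458e-01, -7.97500208e-01, -2.42116968e-01,
        -5.59348405e-02],
       [-1.77873386e-04,  2.90614981e-01, -9.56840060e-01,
         3.73080984e-01],
       [ 0.00000000e+00,  0.00000000e+00,  0.00000000e+00,
         1.00000000e+00]])}
[ 0.49706571 -0.11641606  0.1990267 ] [[ 8.31634296e-01 -5.55323230e-01 -7.12967197e-04]
 [-5.55323252e-01 -8.31634566e-01  1.85132679e-04]
 [-6.95736643e-04  2.41964577e-04 -9.99999729e-01]] [ 0.18570314 -0.33207972  0.1824042 ] 2.15
```

View pics/w1.png

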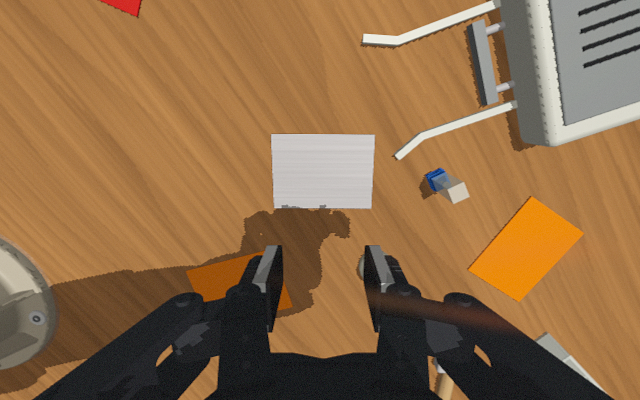

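The wrist view shows the plate squarely in frame, x 272–375 and y 134–208, almost aligned with the tool. The rails run from kinks at about (398,42) and (424,135) up to the housing at (497,5) and (512,105).

```bash
cat >> h.py <<'E'
def rect(name,p,c,seed):
    h=cv2.cvtColor(p,cv2.COLOR_RGB2HSV)
    m=((h[...,1]<45)&(h[...,2]>120)).astype(np.uint8)
    m=cv2.morphologyEx(m,cv2.MORPH_OPEN,np.ones((3,3)))
    l=cv2.connectedComponents(m,connectivity=4)[1];k=(l==l[seed[1],seed[0]]).astype(np.uint8)
    ct=max(cv2.findContours(k,0,2)[0],key=cv2.contourArea)
    w=ray(name,ct[:,0,:],0.003,c)[:,:2]
    return cv2.minAreaRect((w*1000).astype(np.float32)),cv2.boundingRect(ct)
def inlamp(xy,home,th):
    d=np.array(xy)-home;c,s=np.cos(th),np.sin(th);return np.array([c*d[0]+s*d[1],-s*d[0]+c*d[1]])
E
python3 - <<'E'
from h import *
c=dict(np.load("w1c.npz"));p=np.load("w1.npy")
print(rect("wrist",p,c,(325,170)))
h=cv2.cvtColor(p,cv2.COLOR_RGB2HSV);m=(h[...,1]<50)&(h[...,2]>170)
def rail(cols,y0,y1):
    out=[]
    for x in cols:
        yc=y0+(y1-y0)*(x-cols[0])/(cols[-1]-cols[0]);a=int(yc)-9
        ys=np.where(m[max(a,0):a+19,x])[0]+max(a,0)
        if len(ys): out.append((x,(ys.min()+ys.max())/2,len(ys)))
    print(out[::12]);return ray("wrist",np.array(out)[:,:2],.01,c)[:,:2]
L=rail(range(405,468,1),39,18);R=rail(range(430,505,1),132,107)
for q in(L,R):
    vx,vy,x0,y0=cv2.fitLine(q.astype(np.float32),cv2.DIST_HUBER,0,.01,.01).ravel();print(np.arctan2(vy,vx)%np.pi-np.pi,x0,y0)
print("kinks etc",ray("wrist",[(398,42),(424,135),(365,40),(397,157)],.01,c)[:,:2])
print("bar front top",ray("wrist",[(470,27),(484,105)],.015,c)[:,:2])
E
```

```text
(((495.6332092285156, -118.74021911621094), (89.43981170654297, 120.30320739746094), 56.454925537109375), (271, 134, 104, 75))
[(405, np.float64(37.0), 9), (417, np.float64(32.5), 10), (429, np.float64(28.0), 9), (441, np.float64(23.5), 10), (453, np.float64(19.0), 9), (465, np.float64(14.5), 10)]
[(430, np.float64(133.0), 7), (442, np.float64(129.0), 7), (454, np.float64(124.5), 8), (466, np.float64(120.5), 8), (478, np.float64(116.5), 8), (490, np.float64(112.5), 8), (502, np.float64(108.5), 8)]
-0.24930811 0.6784168 -0.0542771
-0.24922729 0.66312766 -0.15749247
kinks etc [[ 0.63834425 -0.0462169 ]
 [ 0.61571695 -0.14532336]
 [ 0.61068984 -0.0256196 ]
 [ 0.5779828  -0.15015963]]
bar front top [[ 0.70464006 -0.07468718]
 [ 0.68400992 -0.15176725]]
```

servo_tool(
  deltas=[0, 0.034, 0.27, 0, 0, 0, 0, 0, 0.27, 0, 0, 0, 0, 0, 0.27, 0, 0, 0, 0, 0, 0.27, 0, 0, 0, 0, 0, 0.27, 0, 0, 0, 0, 0, 0.27, 0, 0, 0, 0, 0, 0.27, 0, 0, 0, 0, 0, 0.2, 0, 0, 0, 0, 0, 0.1, 0, 0, 0, 0, 0, 0, 0, 0, 0, 0, 0, 0, 0, 0, 0],
)

```text
time_s: 3.25
eef_pos: [0.4962, -0.119, 0.0247]
eef_rot: [[0.833, -0.554, 0.001], [-0.554, -0.833, -0.0], [0.001, -0.0, -1.0]]
force: [-0.1, 0.7, 0.5]
grip_width: 0.0405
```

servo_tool(
  deltas=[0, 0, 0.04, 0, 0, 0, 0, 0, 0.04, 0, 0, 0, 0, 0, 0.04, 0, 0, 0, 0, 0, 0.04, 0, 0, 0, 0, 0, 0.04, 0, 0, 0, 0, 0, 0.03, 0, 0, 0, 0, 0, 0, 0, 0, 0],
)

```text
time_s: 3.95
eef_pos: [0.4955, -0.1187, 0.0053]
eef_rot: [[0.833, -0.553, -0.001], [-0.553, -0.833, 0.0], [-0.001, 0.0, -1.0]]
force: [0.1, -0.4, -0.1]
grip_width: 0.0398
```

Next, small steps of about 0.5 mm per row, a few rows at a time.

servo_tool(
  deltas=[0, 0, 0.007, 0, 0, 0, 0, 0, 0.007, 0, 0, 0, 0, 0, 0.007, 0, 0, 0, 0, 0, 0.007, 0, 0, 0, 0, 0, 0, 0, 0, 0],
)

```text
time_s: 4.45
eef_pos: [0.4958, -0.1188, 0.0035]
eef_rot: [[0.833, -0.553, -0.0], [-0.553, -0.833, -0.0], [-0.0, 0.0, -1.0]]
force: [0.3, -0.2, -0.4]
grip_width: 0.0401
```

servo_tool(
  deltas=[0, 0, 0.007, 0, 0, 0, 0, 0, 0.007, 0, 0, 0, 0, 0, 0, 0, 0, 0],
)

```text
time_s: 4.75
eef_pos: [0.4957, -0.1188, 0.0023]
eef_rot: [[0.833, -0.553, -0.0], [-0.553, -0.833, -0.0], [-0.0, 0.0, -1.0]]
force: [0.9, 0.2, 0.8]
grip_width: 0.0396
```

servo_tool(
  deltas=[0, 0, 0.007, 0, 0, 0, 0, 0, 0.007, 0, 0, 0, 0, 0, 0, 0, 0, 0],
)

```text
time_s: 5.05
eef_pos: [0.4958, -0.1188, 0.0012]
eef_rot: [[0.833, -0.553, -0.0], [-0.553, -0.833, -0.0], [-0.0, 0.0, -1.0]]
force: [-0.7, -0.7, -0.1]
grip_width: 0.04
```

servo_tool(
  deltas=[0, 0, 0.007, 0, 0, 0, 0, 0, 0, 0, 0, 0],
)

```text
time_s: 5.25
eef_pos: [0.4958, -0.1188, 0.0007]
eef_rot: [[0.833, -0.553, -0.0], [-0.553, -0.833, -0.0], [0.0, 0.0, -1.0]]
force: [-0.0, 0.7, 0.0]
grip_width: 0.0402
```

servo_tool(
  deltas=[0, 0, 0.007, 0, 0, 0, 0, 0, 0, 0, 0, 0],
)

```text
time_s: 5.45
eef_pos: [0.4958, -0.1188, 0.0001]
eef_rot: [[0.833, -0.553, -0.0], [-0.553, -0.833, -0.0], [-0.0, 0.0, -1.0]]
force: [-0.2, -0.3, 0.6]
grip_width: 0.0403
```

servo_tool(
  deltas=[0, 0, 0.007, 0, 0, 0, 0, 0, 0.007, 0, 0, 0, 0, 0, 0, 0, 0, 0],
)

```text
time_s: 5.75
eef_pos: [0.4957, -0.1188, -0.001]
eef_rot: [[0.833, -0.553, -0.0], [-0.553, -0.833, -0.0], [-0.0, 0.0, -1.0]]
force: [-0.1, -0.1, -0.7]
grip_width: 0.0403
```

servo_tool(
  deltas=[0, 0, 0.007, 0, 0, 0, 0, 0, 0, 0, 0, 0],
)

```text
time_s: 5.95
eef_pos: [0.4958, -0.1188, -0.0016]
eef_rot: [[0.833, -0.553, -0.0], [-0.553, -0.833, -0.0], [-0.0, 0.0, -1.0]]
force: [-0.2, 0.7, 0.7]
grip_width: 0.0401
```

servo_tool(
  deltas=[0, 0, 0.007, 0, 0, 0, 0, 0, 0, 0, 0, 0],
)

```text
time_s: 6.15
eef_pos: [0.4958, -0.1188, -0.0021]
eef_rot: [[0.833, -0.553, -0.0], [-0.553, -0.833, -0.0], [-0.0, 0.0, -1.0]]
force: [-0.1, 0.4, 0.4]
grip_width: 0.04
```

servo_tool(
  deltas=[0, 0, 0.005, 0, 0, 0, 0, 0, 0, 0, 0, 0],
)

```text
time_s: 6.35
eef_pos: [0.4958, -0.1188, -0.0025]
eef_rot: [[0.833, -0.553, 0.0], [-0.553, -0.833, -0.0], [0.0, 0.0, -1.0]]
force: [-0.7, -0.2, -0.4]
grip_width: 0.0402
```

servo_tool(
  deltas=[0, 0, 0.005, 0, 0, 0, 0, 0, 0, 0, 0, 0],
)

```text
time_s: 6.55
eef_pos: [0.4958, -0.1188, -0.0029]
eef_rot: [[0.833, -0.553, -0.0], [-0.553, -0.833, -0.0], [0.0, 0.0, -1.0]]
force: [-0.5, -1.0, -0.9]
grip_width: 0.04
```

servo_tool(
  deltas=[0, 0, 0.005, 0, 0, 0, 0, 0, 0, 0, 0, 0],
)

```text
time_s: 6.75
eef_pos: [0.4958, -0.1188, -0.0033]
eef_rot: [[0.833, -0.553, -0.0], [-0.553, -0.833, -0.0], [0.0, 0.0, -1.0]]
force: [0.3, 0.5, 0.6]
grip_width: 0.0399
```

servo_tool(
  deltas=[0, 0, 0.005, 0, 0, 0, 0, 0, 0, 0, 0, 0],
)

```text
time_s: 6.95
eef_pos: [0.4958, -0.1188, -0.0037]
eef_rot: [[0.833, -0.553, -0.0], [-0.553, -0.833, -0.0], [0.0, 0.0, -1.0]]
force: [-0.7, -0.1, -1.2]
grip_width: 0.0399
```

servo_tool(
  deltas=[0, 0, 0.005, 0, 0, 0, 0, 0, 0, 0, 0, 0],
)

```text
time_s: 7.15
eef_pos: [0.4958, -0.1188, -0.0041]
eef_rot: [[0.833, -0.553, -0.0], [-0.553, -0.833, -0.0], [0.0, 0.0, -1.0]]
force: [-0.1, 0.2, 0.1]
grip_width: 0.0396
```

servo_tool(
  deltas=[0, 0, 0.005, 0, 0, 0, 0, 0, 0, 0, 0, 0],
)

```text
time_s: 7.35
eef_pos: [0.4958, -0.1188, -0.0045]
eef_rot: [[0.833, -0.553, -0.0], [-0.553, -0.833, -0.0], [-0.0, 0.0, -1.0]]
force: [-0.1, -0.3, -0.5]
grip_width: 0.0399
```

servo_tool(
  deltas=[0, 0, 0.005, 0, 0, 0, 0, 0, 0, 0, 0, 0],
)

```text
time_s: 7.55
eef_pos: [0.4958, -0.1188, -0.0049]
eef_rot: [[0.833, -0.553, -0.0], [-0.553, -0.833, -0.0], [-0.0, 0.0, -1.0]]
force: [-0.0, -0.2, 0.7]
grip_width: 0.0401
```

servo_tool(
  deltas=[0, 0, 0.005, 0, 0, 0, 0, 0, 0, 0, 0, 0],
)

```text
time_s: 7.75
eef_pos: [0.4958, -0.1188, -0.0053]
eef_rot: [[0.833, -0.553, -0.0], [-0.553, -0.833, -0.0], [-0.0, 0.0, -1.0]]
force: [0.1, -0.3, 0.2]
grip_width: 0.04
```

servo_tool(
  deltas=[0, 0, 0.004, 0, 0, 0, 0, 0, 0, 0, 0, 0],
)

```text
time_s: 7.95
eef_pos: [0.4958, -0.1188, -0.0056]
eef_rot: [[0.833, -0.553, -0.0], [-0.553, -0.833, -0.0], [0.0, 0.0, -1.0]]
force: [0.1, 0.4, -1.2]
grip_width: 0.0402
```

servo_tool(
  deltas=[0, 0, 0.004, 0, 0, 0, 0, 0, 0, 0, 0, 0],
)

```text
time_s: 8.15
eef_pos: [0.4958, -0.1188, -0.0059]
eef_rot: [[0.833, -0.553, -0.0], [-0.553, -0.833, -0.0], [0.0, 0.0, -1.0]]
force: [-0.2, -0.7, 0.3]
grip_width: 0.0399
```

servo_tool(
  deltas=[0, 0, 0.004, 0, 0, 0, 0, 0, 0, 0, 0, 0],
)

```text
time_s: 8.35
eef_pos: [0.4958, -0.1188, -0.0062]
eef_rot: [[0.833, -0.553, -0.0], [-0.553, -0.833, -0.0], [0.0, 0.0, -1.0]]
force: [0.3, -0.2, -0.3]
grip_width: 0.0401
```

servo_tool(
  deltas=[0, 0, 0.004, 0, 0, 0, 0, 0, 0, 0, 0, 0],
)

```text
time_s: 8.55
eef_pos: [0.4958, -0.1188, -0.0066]
eef_rot: [[0.833, -0.553, -0.0], [-0.553, -0.833, -0.0], [-0.0, 0.0, -1.0]]
force: [0.2, -0.9, 0.3]
grip_width: 0.0401
```

servo_tool(
  deltas=[0, 0, 0.004, 0, 0, 0, 0, 0, 0, 0, 0, 0],
)

```text
time_s: 8.75
eef_pos: [0.4958, -0.1188, -0.0069]
eef_rot: [[0.833, -0.553, -0.0], [-0.553, -0.833, -0.0], [0.0, 0.0, -1.0]]
force: [-1.3, 0.3, -0.2]
grip_width: 0.0399
```

servo_tool(
  deltas=[0, 0, 0.004, 0, 0, 0, 0, 0, 0, 0, 0, 0],
)

```text
time_s: 8.95
eef_pos: [0.4958, -0.1188, -0.0072]
eef_rot: [[0.833, -0.553, -0.0], [-0.553, -0.833, -0.0], [-0.0, 0.0, -1.0]]
force: [0.1, -0.6, 0.1]
grip_width: 0.0399
```

servo_tool(
  deltas=[0, 0, 0.004, 0, 0, 0, 0, 0, 0, 0, 0, 0],
)

```text
time_s: 9.15
eef_pos: [0.4958, -0.1188, -0.0075]
eef_rot: [[0.833, -0.553, -0.0], [-0.553, -0.833, -0.0], [0.0, 0.0, -1.0]]
force: [-0.1, -0.4, -0.1]
grip_width: 0.0404
```

servo_tool(
  deltas=[0, 0, 0.004, 0, 0, 0, 0, 0, 0, 0, 0, 0],
)

```text
time_s: 9.35
eef_pos: [0.4958, -0.1188, -0.0078]
eef_rot: [[0.833, -0.553, 0.0], [-0.553, -0.833, -0.0], [0.0, 0.0, -1.0]]
force: [0.3, -0.0, 0.1]
grip_width: 0.0399
```

servo_tool(
  deltas=[0, 0, 0.004, 0, 0, 0, 0, 0, 0, 0, 0, 0],
)

```text
time_s: 9.55
eef_pos: [0.4958, -0.1188, -0.0082]
eef_rot: [[0.833, -0.553, -0.0], [-0.553, -0.833, -0.0], [-0.0, 0.0, -1.0]]
force: [0.1, 0.0, -0.8]
grip_width: 0.0397
```

servo_tool(
  deltas=[0, 0, 0.004, 0, 0, 0, 0, 0, 0, 0, 0, 0],
)

```text
time_s: 9.75
eef_pos: [0.4958, -0.1188, -0.0085]
eef_rot: [[0.833, -0.553, -0.0], [-0.553, -0.833, -0.0], [-0.0, 0.0, -1.0]]
force: [-0.1, -0.2, -0.7]
grip_width: 0.0402
```

servo_tool(
  deltas=[0, 0, 0.004, 0, 0, 0, 0, 0, 0, 0, 0, 0],
)

```text
time_s: 9.95
eef_pos: [0.4958, -0.1188, -0.0088]
eef_rot: [[0.833, -0.553, -0.0], [-0.553, -0.833, -0.0], [-0.0, 0.0, -1.0]]
force: [0.2, -0.0, -0.1]
grip_width: 0.0398
```

servo_tool(
  deltas=[0, 0, 0.004, 0, 0, 0, 0, 0, 0, 0, 0, 0],
)

```text
time_s: 10.15
eef_pos: [0.4958, -0.1188, -0.0091]
eef_rot: [[0.833, -0.553, -0.0], [-0.553, -0.833, -0.0], [-0.0, 0.0, -1.0]]
force: [0.2, 0.7, 1.0]
grip_width: 0.0402
```

```bash
python3 - <<'E'
from h import *
p,d=snap("wrist");save(p,"w2.png")
E
```

```text
(no output)
```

View pics/w2.png

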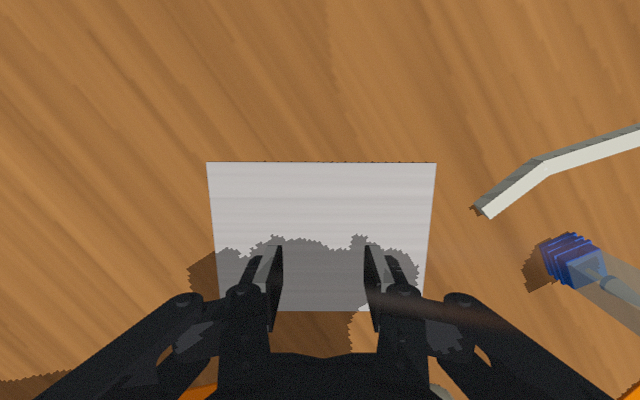

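The wrist view shows the fingertips at (277,250) and (372,250), over the middle of the plate (207–436 by 162–311) and nearly touching it. I'll keep creeping down.

servo_tool(
  deltas=[0, 0, 0.005, 0, 0, 0, 0, 0, 0, 0, 0, 0],
)

```text
time_s: 10.4
eef_pos: [0.4958, -0.1188, -0.0095]
eef_rot: [[0.833, -0.553, -0.0], [-0.553, -0.833, -0.0], [0.0, 0.0, -1.0]]
force: [1.0, 0.5, 0.3]
grip_width: 0.0398
```

servo_tool(
  deltas=[0, 0, 0.005, 0, 0, 0, 0, 0, 0, 0, 0, 0],
)

```text
time_s: 10.6
eef_pos: [0.4958, -0.1188, -0.01]
eef_rot: [[0.833, -0.553, -0.0], [-0.553, -0.833, -0.0], [-0.0, 0.0, -1.0]]
force: [0.4, -0.3, 1.0]
grip_width: 0.0402
```

servo_tool(
  deltas=[0, 0, 0.005, 0, 0, 0, 0, 0, 0, 0, 0, 0],
)

```text
time_s: 10.8
eef_pos: [0.4958, -0.1188, -0.0104]
eef_rot: [[0.833, -0.553, -0.0], [-0.553, -0.833, -0.0], [-0.0, 0.0, -1.0]]
force: [0.4, 1.0, -0.1]
grip_width: 0.0398
```

servo_tool(
  deltas=[0, 0, 0.005, 0, 0, 0, 0, 0, 0, 0, 0, 0],
)

```text
time_s: 11.0
eef_pos: [0.4958, -0.1188, -0.0107]
eef_rot: [[0.833, -0.553, -0.0], [-0.553, -0.833, -0.0], [-0.0, 0.0, -1.0]]
force: [-0.2, 0.1, 0.5]
grip_width: 0.0401
```

servo_tool(
  deltas=[0, 0, 0.004, 0, 0, 0, 0, 0, 0, 0, 0, 0],
)

```text
time_s: 11.2
eef_pos: [0.4958, -0.1188, -0.011]
eef_rot: [[0.833, -0.553, 0.0], [-0.553, -0.833, -0.0], [0.0, 0.0, -1.0]]
force: [0.5, 0.7, -0.5]
grip_width: 0.0398
```

servo_tool(
  deltas=[0, 0, 0.004, 0, 0, 0, 0, 0, 0, 0, 0, 0],
)

```text
time_s: 11.4
eef_pos: [0.4958, -0.1188, -0.0114]
eef_rot: [[0.833, -0.553, -0.0], [-0.553, -0.833, -0.0], [0.0, 0.0, -1.0]]
force: [-0.3, 0.0, 0.7]
grip_width: 0.0401
```

servo_tool(
  deltas=[0, 0, 0.004, 0, 0, 0, 0, 0, 0, 0, 0, 0],
)

```text
time_s: 11.6
eef_pos: [0.4958, -0.1188, -0.0117]
eef_rot: [[0.833, -0.553, 0.0], [-0.553, -0.833, -0.0], [0.0, 0.0, -1.0]]
force: [-0.9, -0.1, 0.0]
grip_width: 0.0398
```

servo_tool(
  deltas=[0, 0, 0.004, 0, 0, 0, 0, 0, 0, 0, 0, 0],
)

```text
time_s: 11.8
eef_pos: [0.4958, -0.1188, -0.012]
eef_rot: [[0.833, -0.553, -0.0], [-0.553, -0.833, -0.0], [0.0, 0.0, -1.0]]
force: [-0.4, -0.8, -0.3]
grip_width: 0.0404
```

```bash
python3 - <<'E'
from h import *
s=state();print(s["force"],s["torque"],s["joint_torque"],s["joint_pos"])
c=get_calibration("wrist");p,d=snap("wrist");c=get_calibration("wrist")
K=c["K"];T=c["pose"]
for uv in[(322,200),(277,248),(270,262),(372,248),(380,262),(322,240),(240,200)]:
    z=d[uv[1],uv[0]];x=T[:3,:3]@np.array([(uv[0]-K[0,2])/K[0,0]*z,(uv[1]-K[1,2])/K[1,1]*z,z])+T[:3,3];print(uv,p[uv[1],uv[0]],x.round(4))
E
```

```text
[-0.35426543 -0.8254725  -0.28013374] [-0.02266414 -0.00990232 -0.05011809] [ 1.16083356e-04 -4.41094851e+01  2.35362661e+01 -1.30403126e-02
 -1.27554995e-04  1.37304423e-05] [-3.92730657e-01  3.56712844e-01 -4.53942253e-01  7.60134366e-01
 -8.88094461e-05  1.76411610e+00]
(322, 200) [182 178 176] [ 0.5103 -0.0976  0.003 ]
(277, 248) [40 42 41] [ 0.4845 -0.099   0.0287]
(270, 262) [84 85 83] [ 0.4835 -0.0986  0.042 ]
(372, 248) [104 105 104] [ 0.521  -0.1236  0.0281]
(380, 262) [105 107 104] [ 0.5222 -0.1238  0.0428]
(322, 240) [188 182 180] [ 0.4978 -0.1165  0.0034]
(240, 200) [182 178 176] [ 0.4745 -0.0738  0.003 ]
```

```bash
python3 - <<'E'
from h import *
c=get_calibration("wrist");p,d=snap("wrist");K=c["K"];T=c["pose"]
s=state()
v,u=np.mgrid[0:400,0:640];P=np.stack([(u-K[0,2])/K[0,0]*d,(v-K[1,2])/K[1,1]*d,d],-1)@T[:3,:3].T+T[:3,3]
t=(P-s["eef_pos"])@s["eef_rot"]
for lo,hi in((225,285),(360,420)):
  for r in range(240,340,6):
    w=[(x,t[r,x].round(3).tolist()) for x in range(lo,hi,6) if P[r,x,2]>.006 and d[r,x]>0]
    print(r,[(x,*[int(1000*a) for a in q]) for x,q in w][:6])
E
```

```text
240 []
246 [(267, -25, -11, -40), (273, -22, -10, -39), (279, -20, -10, -39)]
252 [(267, -24, -10, -44), (273, -22, -10, -45), (279, -19, -9, -42)]
258 [(255, -30, -7, -44), (261, -26, -10, -51), (267, -23, -10, -50), (273, -21, -10, -51), (279, -19, -6, -43)]
264 [(249, -32, -6, -49), (255, -29, -6, -49), (261, -25, -11, -57), (267, -22, -10, -56), (273, -20, -10, -56), (279, -19, -4, -44)]
270 [(249, -30, -6, -54), (255, -28, -6, -54), (261, -24, -11, -62), (267, -21, -11, -62), (273, -19, -10, -61), (279, -19, -1, -44)]
276 [(243, -32, -6, -59), (249, -29, -6, -59), (255, -25, -10, -65), (261, -23, -10, -66), (267, -21, -10, -66), (273, -19, -7, -60)]
282 [(243, -31, -7, -64), (249, -29, -6, -63), (255, -24, -11, -71), (261, -22, -10, -71), (267, -20, -11, -71), (273, -19, -5, -61)]
288 [(231, -32, -11, -75), (237, -29, -13, -78), (243, -27, -13, -79), (255, -23, -11, -76), (261, -22, -8, -71), (267, -20, -8, -71)]
294 [(225, -33, -11, -79), (231, -31, -11, -79), (237, -28, -12, -80), (243, -26, -12, -81), (249, -25, -11, -79), (255, -22, -12, -80)]
300 [(225, -32, -11, -83), (231
[... 2177 characters left out ...]
396, 24, -11, -86), (402, 26, -11, -86)]
312 [(372, 21, 7, -65), (378, 22, 2, -71), (384, 20, -12, -91), (390, 22, -11, -89), (396, 24, -11, -89), (402, 26, -12, -90)]
318 [(372, 21, 9, -66), (378, 22, 5, -71), (384, 18, -17, -100), (390, 20, -16, -98), (396, 21, -17, -100), (402, 23, -16, -98)]
324 [(372, 21, 12, -66), (378, 22, 7, -71), (384, 17, -16, -102), (390, 19, -17, -102), (396, 20, -17, -103), (402, 23, -16, -101)]
330 [(378, 22, 11, -70), (384, 17, -17, -104), (390, 19, -17, -104), (396, 20, -16, -104), (402, 22, -16, -104), (408, 23, -16, -104)]
336 [(378, 15, -16, -106), (384, 16, -17, -107), (390, 18, -16, -106), (396, 20, -16, -106), (402, 21, -16, -106), (408, 23, -16, -106)]
```

The depth image shows the open fingertips still about 21 mm above the plate, because they stand well behind the nominal TCP. I'll go down further, guarded by the force reading.

servo_tool(
  deltas=[0, 0, 0.03, 0, 0, 0, 0, 0, 0.03, 0, 0, 0, 0, 0, 0.03, 0, 0, 0, 0, 0, 0.03, 0, 0, 0, 0, 0, 0.03, 0, 0, 0, 0, 0, 0, 0, 0, 0],
)

```text
time_s: 12.5
eef_pos: [0.4955, -0.1187, -0.0244]
eef_rot: [[0.833, -0.553, -0.001], [-0.553, -0.833, 0.0], [-0.001, 0.0, -1.0]]
force: [0.9, 0.0, -0.5]
grip_width: 0.0401
```

```bash
cat >> h.py <<'E'
def tips():
    c=get_calibration("wrist");p,d=snap("wrist");K=c["K"];T=c["pose"];s=state()
    v,u=np.mgrid[0:400,0:640];P=np.stack([(u-K[0,2])/K[0,0]*d,(v-K[1,2])/K[1,1]*d,d],-1)@T[:3,:3].T+T[:3,3]
    m=(p.max(-1)<130)&(p.ptp(-1)<12 if hasattr(p,'ptp') else np.ptp(p,-1)<12)
    t=(P-s["eef_pos"])@s["eef_rot"];out=[]
    for lo,hi in((255,285),(360,390)):
        q=(d>0)&(u>=lo)&(u<hi)&(np.abs(t[...,1])<14)&(np.abs(np.abs(t[...,0])-23)<7)&(v>225)&(v<300)&(P[...,2]>.0055)
        out.append((np.sort(P[...,2][q])[:5].round(4),v[q].min()))
    return p,out
E
python3 - <<'E'
from h import *
p,o=tips();print(o);print(state()["eef_pos"],state()["force"])
E
```

```text
Traceback (most recent call last):
  File "h.py", line 28, in tips
    out.append((np.sort(P[...,2][q])[:5].round(4),v[q].min()))
                                                  ~~~~~~~~^^
ValueError: zero-size array to reduction operation minimum which has no identity
```

servo_tool(
  deltas=[0, 0, 0.012, 0, 0, 0, 0, 0, 0.012, 0, 0, 0, 0, 0, 0, 0, 0, 0],
)

```text
time_s: 12.85
eef_pos: [0.4958, -0.1188, -0.026]
eef_rot: [[0.833, -0.553, -0.0], [-0.553, -0.833, -0.0], [0.0, 0.0, -1.0]]
force: [-0.5, 0.1, -0.1]
grip_width: 0.04
```

servo_tool(
  deltas=[0, 0, 0.006, 0, 0, 0, 0, 0, 0.006, 0, 0, 0, 0, 0, 0, 0, 0, 0],
)

```text
time_s: 13.15
eef_pos: [0.4958, -0.1188, -0.0269]
eef_rot: [[0.833, -0.553, -0.0], [-0.553, -0.833, -0.0], [0.0, 0.0, -1.0]]
force: [0.8, 0.4, 0.3]
grip_width: 0.0401
```

servo_tool(
  deltas=[0, 0, 0.006, 0, 0, 0, 0, 0, 0.006, 0, 0, 0, 0, 0, 0, 0, 0, 0],
)

```text
time_s: 13.45
eef_pos: [0.4957, -0.1189, -0.0279]
eef_rot: [[0.833, -0.553, -0.0], [-0.553, -0.833, -0.0], [-0.0, 0.0, -1.0]]
force: [-0.6, 0.2, 0.2]
grip_width: 0.0404
```

servo_tool(
  deltas=[0, 0, 0.005, 0, 0, 0, 0, 0, 0, 0, 0, 0],
)

```text
time_s: 13.65
eef_pos: [0.4958, -0.1188, -0.0283]
eef_rot: [[0.833, -0.553, -0.0], [-0.553, -0.833, -0.0], [-0.0, 0.0, -1.0]]
force: [0.9, 0.1, -0.3]
grip_width: 0.0397
```

servo_tool(
  deltas=[0, 0, 0.005, 0, 0, 0, 0, 0, 0, 0, 0, 0],
)

```text
time_s: 13.85
eef_pos: [0.4958, -0.1188, -0.0287]
eef_rot: [[0.833, -0.553, -0.0], [-0.553, -0.833, -0.0], [0.0, 0.0, -1.0]]
force: [0.9, 0.1, 0.3]
grip_width: 0.0397
```

servo_tool(
  deltas=[0, 0, 0.005, 0, 0, 0, 0, 0, 0, 0, 0, 0],
)

```text
time_s: 14.05
eef_pos: [0.4958, -0.1188, -0.0291]
eef_rot: [[0.833, -0.553, -0.0], [-0.553, -0.833, -0.0], [-0.0, 0.0, -1.0]]
force: [0.3, -0.3, -1.0]
grip_width: 0.0401
```

servo_tool(
  deltas=[0, 0, 0.006, 0, 0, 0, 0, 0, 0, 0, 0, 0],
)

```text
time_s: 14.25
eef_pos: [0.4958, -0.1188, -0.0295]
eef_rot: [[0.833, -0.553, -0.0], [-0.553, -0.833, -0.0], [-0.0, 0.0, -1.0]]
force: [-0.4, 0.3, -0.7]
grip_width: 0.0399
```

servo_tool(
  deltas=[0, 0, 0.006, 0, 0, 0, 0, 0, 0, 0, 0, 0],
)

```text
time_s: 14.45
eef_pos: [0.4958, -0.1188, -0.03]
eef_rot: [[0.833, -0.553, -0.0], [-0.553, -0.833, -0.0], [-0.0, 0.0, -1.0]]
force: [0.4, -0.1, -0.5]
grip_width: 0.0401
```

servo_tool(
  deltas=[0, 0, 0.005, 0, 0, 0, 0, 0, 0, 0, 0, 0],
)

```text
time_s: 14.65
eef_pos: [0.4959, -0.1189, -0.0303]
eef_rot: [[0.833, -0.553, 0.0], [-0.553, -0.833, -0.0], [0.0, 0.0, -1.0]]
force: [-0.1, 0.7, 0.7]
grip_width: 0.04
```

servo_tool(
  deltas=[0, 0, 0.005, 0, 0, 0, 0, 0, 0, 0, 0, 0],
)

```text
time_s: 14.85
eef_pos: [0.496, -0.1189, -0.0304]
eef_rot: [[0.833, -0.553, 0.0], [-0.553, -0.833, -0.0], [0.0, -0.0, -1.0]]
force: [-1.1, -0.1, 4.2]
grip_width: 0.0399
```

```bash
python3 - <<'E'
from h import *
c=get_calibration("wrist");p,d=snap("wrist");K=c["K"];T=c["pose"];s=state()
v,u=np.mgrid[0:400,0:640];P=np.stack([(u-K[0,2])/K[0,0]*d,(v-K[1,2])/K[1,1]*d,d],-1)@T[:3,:3].T+T[:3,3]
t=(P-s["eef_pos"])@s["eef_rot"]
for x in(270,276,372,378): print(x,[(r,*(1000*t[r,x]).round(0).astype(int).tolist(),round(float(P[r,x,2]),4)) for r in range(228,262,3)])
print(s["force"])
save(cv2.resize(p[150:330,190:450],None,fx=3,fy=3),"w3.png")
E
```

```text
270 [(228, -24, -17, -33, 0.0025), (231, -25, -15, -33, 0.0022), (234, -25, -14, -33, 0.0023), (237, -25, -12, -33, 0.0025), (240, -25, -10, -32, 0.0015), (243, -25, -9, -33, 0.0025), (246, -24, -10, -39, 0.0085), (249, -23, -10, -41, 0.0108), (252, -23, -11, -46, 0.0154), (255, -22, -10, -48, 0.0177), (258, -22, -10, -51, 0.0205), (261, -21, -10, -54, 0.0232)]
276 [(228, -22, -17, -33, 0.0022), (231, -22, -16, -34, 0.0034), (234, -22, -14, -33, 0.0028), (237, -22, -12, -33, 0.0025), (240, -22, -11, -33, 0.0026), (243, -22, -9, -33, 0.0028), (246, -21, -10, -38, 0.0081), (249, -21, -10, -42, 0.0113), (252, -20, -10, -45, 0.0147), (255, -20, -10, -48, 0.0172), (258, -19, -10, -51, 0.0208), (261, -19, -9, -52, 0.0216)]
372 [(228, 24, -17, -33, 0.0024), (231, 24, -16, -33, 0.0028), (234, 25, -14, -32, 0.0017), (237, 25, -12, -33, 0.0022), (240, 25, -11, -33, 0.003), (243, 25, -9, -32, 0.0021), (246, 24, -10, -39, 0.0087), (249, 23, -10, -42, 0.0115), (252, 23, -10, -45, 0.0145), (255, 23, -10, -47, 0.017), (258, 22, -11, -52, 0.0212), (261, 22, -10, -54, 0.0235)]
378 [(228, 27, -18, -34, 0.0039), (231, 27, -16, -34, 0.0033), (234, 27, -14, -34, 0.0035), (237, 28, -12, -33, 0.0026), (240, 28, -11, -33, 0.003), (243, 28, -9, -33, 0.0023), (246, 27, -10, -39, 0.0086), (249, 26, -10, -41, 0.011), (252, 25, -11, -46, 0.0153), (255, 25, -10, -48, 0.0178), (258, 25, -10, -51, 0.0207), (261, 24, -11, -54, 0.0236)]
[-1.74978557  1.03190936  4.25804477]
```

View pics/w3.png

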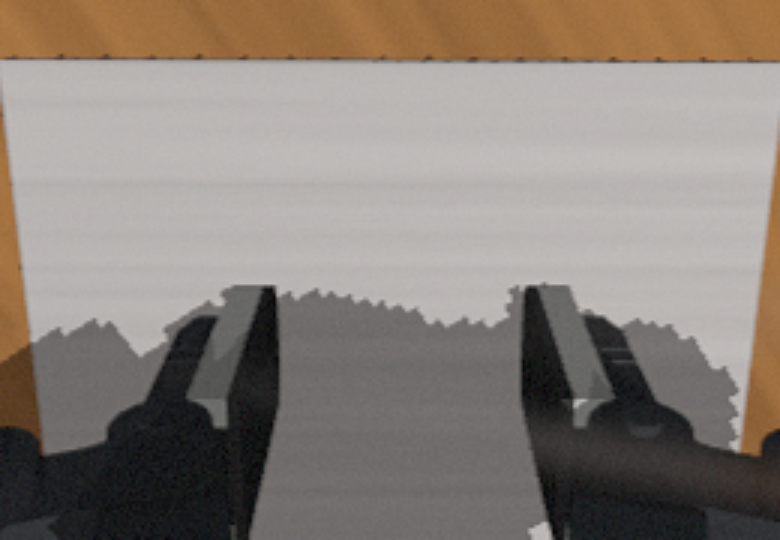

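The fingertips have touched, reading about 4 N, and both tips rest squarely on the plate. Now I'll increase the press.

servo_tool(
  deltas=[0, 0, 0.004, 0, 0, 0, 0, 0, 0, 0, 0, 0],
)

```text
time_s: 15.1
eef_pos: [0.4962, -0.119, -0.0304]
eef_rot: [[0.833, -0.553, 0.001], [-0.553, -0.833, -0.0], [0.001, -0.0, -1.0]]
force: [-1.7, 0.6, 6.9]
grip_width: 0.0401
```

servo_tool(
  deltas=[0, 0, 0.003, 0, 0, 0, 0, 0, 0, 0, 0, 0],
)

```text
time_s: 15.3
eef_pos: [0.4964, -0.119, -0.0304]
eef_rot: [[0.833, -0.553, 0.001], [-0.553, -0.833, -0.001], [0.001, -0.0, -1.0]]
force: [-2.8, 1.5, 9.3]
grip_width: 0.0398
```

servo_tool(
  deltas=[0, 0, 0.004, 0, 0, 0, 0, 0, 0, 0, 0, -0.012, 0, 0, 0, 0, 0, -0.024, 0, 0, 0, 0, 0, -0.03, 0, 0, 0, 0, 0, -0.03, 0, 0, 0, 0, 0, -0.03, 0, 0, 0, 0, 0, -0.03, 0, 0, 0, 0, 0, -0.03, 0, 0, 0, 0, 0, -0.018, 0, 0, 0, 0, 0, -0.01, 0, 0, 0, 0, 0, 0],
)

```text
time_s: 16.4
eef_pos: [0.4976, -0.1191, -0.0304]
eef_rot: [[0.969, -0.247, 0.003], [-0.247, -0.969, -0.001], [0.003, -0.0, -1.0]]
force: [0.4, 1.8, 9.3]
grip_width: 0.0399
```

servo_tool(
  deltas=[0, 0, 0.003, 0, 0, 0, 0, -0.02, 0, 0, 0, 0, 0, -0.04, 0, 0, 0, 0, 0, -0.06, 0, 0, 0, 0, 0, -0.06, 0, 0, 0, 0, 0, -0.06, 0, 0, 0, 0, 0, -0.06, 0, 0, 0, 0, 0, -0.06, 0, 0, 0, 0, 0, 0, 0, 0, 0, 0],
)

```text
time_s: 17.3
eef_pos: [0.505, -0.0914, -0.0304]
eef_rot: [[0.969, -0.247, 0.004], [-0.247, -0.969, -0.002], [0.004, 0.001, -1.0]]
force: [-0.2, -0.1, 10.7]
grip_width: 0.0398
```

```bash
python3 - <<'E'
from h import *
c=get_calibration("wrist");p,d=snap("wrist");print(state()["eef_pos"],state()["force"])
save(p,"w4.png")
c=get_calibration("wrist");print(rect("wrist",p,c,(322,195)))
E
```

```text
[ 0.50507196 -0.09140412 -0.0303556 ] [ 1.42278029 -0.27413793  9.91051323]
(((509.0176086425781, -89.52569580078125), (65.61741638183594, 119.34174346923828), 48.80406951904297), (192, 140, 275, 160))
```

View pics/w4.png

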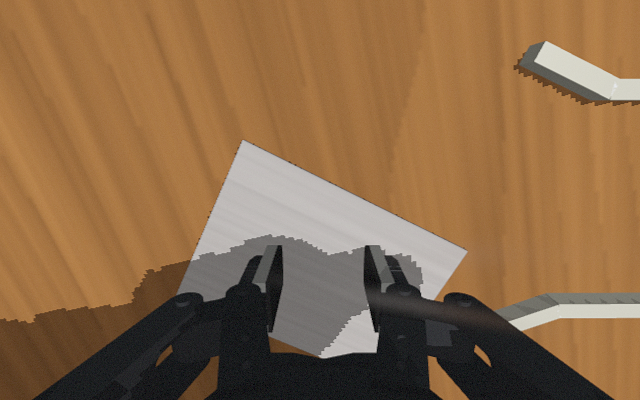

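The view shows that the plate slid sideways with the fingers but did not turn. Its far edge runs from (242,140) to (467,252). I'll measure it, then swing it from an off-centre point.

```bash
cat >> h.py <<'E'
TH=-0.2493;HOME=np.array([.6600,-.1031])
def platefrom(c0,c1,c):
    # far (+y) long edge corners: rear-left c0, front-left c1 (top face)
    w=ray("wrist",[c0,c1],.003,c)[:,:2];e=w[1]-w[0];a=np.arctan2(e[1],e[0]);L=np.linalg.norm(e)
    ctr=w.mean(0)-.045*np.array([-np.sin(a),np.cos(a)])
    return L,a-TH,inlamp(ctr,HOME,TH),ctr
E
python3 - <<'E'
from h import *
c=get_calibration("wrist");L,a,q,w=platefrom((242,140),(467,252),c);s=state()
print(L,a,q,w,"tcp",inlamp(s["eef_pos"][:2],HOME,TH),s["torque"])
t=a+TH;f=w+.04*np.array([np.cos(t),np.sin(t)]);print("front pt",f,inlamp(f,HOME,TH))
print("kinks",[inlamp(x[:2],HOME,TH) for x in ray("wrist",[(616,90),(556,307)],.01,c)])
E
```

```text
0.11924502439027472 -0.4723898824652548 [-0.15550001 -0.03560569] [ 0.50052238 -0.09923911] tcp [-0.15302417 -0.02689041] [ 0.18851417  0.09391139 -0.00872078]
front pt [ 0.53055    -0.12566528] [-0.11988067 -0.05380632]
kinks [array([-0.03505074,  0.05201361]), array([-0.0374255 , -0.04921415])]
```

servo_tool(
  deltas=[0, 0, -0.05, 0, 0, 0, 0, 0, -0.1, 0, 0, 0, 0, 0, -0.1, 0, 0, 0, 0, 0, 0, 0, 0, 0],
)

```text
time_s: 17.75
eef_pos: [0.5038, -0.0913, -0.0107]
eef_rot: [[0.969, -0.247, 0.002], [-0.247, -0.969, -0.001], [0.002, 0.0, -1.0]]
force: [0.8, 0.3, -0.0]
grip_width: 0.0404
```

servo_tool(
  deltas=[0.1, 0.084, 0, 0, 0, 0, 0.1, 0.084, 0, 0, 0, 0, 0.1, 0.084, 0, 0, 0, 0, 0.1, 0.084, 0, 0, 0, 0, 0, 0, 0, 0, 0, 0, 0, 0, 0, 0, 0, 0, 0, 0, 0, 0, 0, 0, 0, 0, 0, 0, 0, 0],
  fingers=0,
)

```text
time_s: 18.55
eef_pos: [0.5268, -0.1245, -0.012]
eef_rot: [[0.969, -0.247, -0.001], [-0.247, -0.969, 0.0], [-0.001, -0.0, -1.0]]
force: [0.6, -0.1, -0.5]
grip_width: -0.0003
```

```bash
python3 - <<'E'
from h import *
c=get_calibration("wrist");p,d=snap("wrist");K=c["K"];T=c["pose"];s=state()
v,u=np.mgrid[0:400,0:640];P=np.stack([(u-K[0,2])/K[0,0]*d,(v-K[1,2])/K[1,1]*d,d],-1)@T[:3,:3].T+T[:3,3]
t=(P-s["eef_pos"])@s["eef_rot"]
for x in(312,322,332): print(x,[(r,*(1000*t[r,x]).round(0).astype(int).tolist()) for r in range(222,290,5)])
print(s["eef_pos"],s["grip_width"],"tcp",inlamp(s["eef_pos"][:2],HOME,TH));save(p,"w5.png")
E
```

```text
312 [(222, -5, -13, -14), (227, -5, -10, -15), (232, -5, -8, -16), (237, -5, -5, -15), (242, -6, -1, -14), (247, -5, -10, -40), (252, -4, -10, -45), (257, -4, -10, -49), (262, -4, -10, -54), (267, -4, -10, -58), (272, -4, -10, -62), (277, -4, -10, -66), (282, -4, -10, -69), (287, -3, -11, -76)]
322 [(222, 0, -13, -14), (227, 0, -10, -14), (232, 0, -7, -15), (237, 0, -4, -14), (242, 0, -1, -14), (247, 0, -10, -40), (252, 0, -11, -46), (257, 0, -10, -49), (262, 0, -10, -55), (267, 0, -10, -59), (272, 0, -10, -63), (277, 0, -10, -66), (282, 0, -9, -68), (287, 0, -7, -69)]
332 [(222, 5, -13, -15), (227, 5, -10, -13), (232, 5, -8, -16), (237, 5, -5, -16), (242, 5, -2, -15), (247, 5, -10, -40), (252, 5, -10, -44), (257, 4, -10, -49), (262, 4, -9, -53), (267, 4, -10, -58), (272, 4, -10, -63), (277, 4, -10, -67), (282, 4, -10, -69), (287, 0, -73, -174)]
[ 0.5269424  -0.12449814 -0.01193603] 0.0001854767421697237 tcp [-0.12366471 -0.05356535]
```

View pics/w5.png

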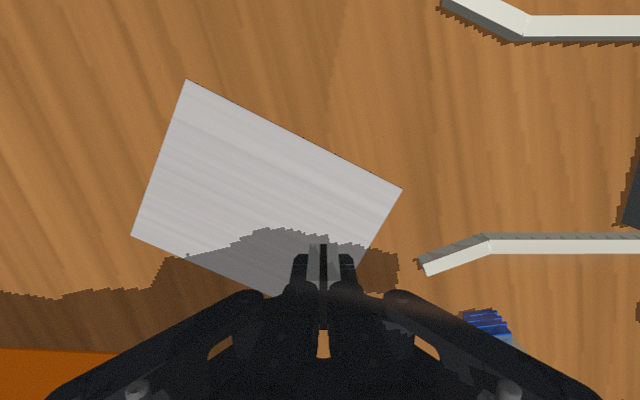

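The closed fingers sit over the plate near its front right. The plate corners are at (186,79), (403,189) and (131,235), and the rails are clear on either side.

```bash
python3 - <<'E'
from h import *
c=get_calibration("wrist");L,a,q,w=platefrom((186,79),(403,189),c);s=state()
print(L,a,q,w)
print("tcp in plate",inlamp(s["eef_pos"][:2],w,a+TH))
print("kinks",[inlamp(x[:2],HOME,TH) for x in ray("wrist",[(524,27),(490,245)],.01,c)])
E
```

```text
0.11888250055872643 -0.4669097729644588 [-0.15474476 -0.03558989] [ 0.50125818 -0.09941014]
tcp in plate [ 0.03584463 -0.0020614 ]
kinks [array([-0.03638428,  0.05176233]), array([-0.03530847, -0.05071566])]
```

servo_tool(
  deltas=[0, 0, 0.03, 0, 0, 0, 0, 0, 0.05, 0, 0, 0, 0, 0, 0.05, 0, 0, 0, 0, 0, 0.04, 0, 0, 0, 0, 0, 0, 0, 0, 0],
)

```text
time_s: 19.1
eef_pos: [0.5267, -0.1247, -0.0262]
eef_rot: [[0.969, -0.247, -0.001], [-0.247, -0.969, 0.0], [-0.001, -0.0, -1.0]]
force: [-0.1, -0.1, -0.5]
grip_width: -0.0
```

servo_tool(
  deltas=[0, 0, 0.006, 0, 0, 0, 0, 0, 0.006, 0, 0, 0, 0, 0, 0, 0, 0, 0],
)

```text
time_s: 19.4
eef_pos: [0.5274, -0.1249, -0.0264]
eef_rot: [[0.969, -0.247, 0.0], [-0.247, -0.969, -0.0], [0.0, 0.0, -1.0]]
force: [0.1, 0.2, -0.5]
grip_width: -0.0001
```

servo_tool(
  deltas=[0, 0, 0.006, 0, 0, 0, 0, 0, 0.006, 0, 0, 0, 0, 0, 0, 0, 0, 0],
)

```text
time_s: 19.7
eef_pos: [0.5273, -0.1249, -0.0274]
eef_rot: [[0.969, -0.247, -0.0], [-0.247, -0.969, -0.0], [0.0, 0.0, -1.0]]
force: [0.1, -0.2, 0.4]
grip_width: -0.0
```

servo_tool(
  deltas=[0, 0, 0.006, 0, 0, 0, 0, 0, 0.006, 0, 0, 0, 0, 0, 0, 0, 0, 0],
)

```text
time_s: 20.0
eef_pos: [0.5272, -0.1249, -0.0285]
eef_rot: [[0.969, -0.247, -0.0], [-0.247, -0.969, -0.0], [-0.0, 0.0, -1.0]]
force: [0.5, 0.4, -0.1]
grip_width: 0.0003
```

servo_tool(
  deltas=[0, 0, 0.006, 0, 0, 0, 0, 0, 0.006, 0, 0, 0, 0, 0, 0, 0, 0, 0],
)

```text
time_s: 20.3
eef_pos: [0.5276, -0.1249, -0.0289]
eef_rot: [[0.969, -0.247, 0.001], [-0.247, -0.969, -0.0], [0.001, 0.0, -1.0]]
force: [-1.9, -0.4, 5.1]
grip_width: 0.0002
```

servo_tool(
  deltas=[0, 0, 0.006, 0, 0, 0, 0, -0.02, 0, 0, 0, 0, 0, -0.04, 0, 0, 0, 0, 0, -0.06, 0, 0, 0, 0, 0, -0.06, 0, 0, 0, 0, 0, -0.06, 0, 0, 0, 0, 0, -0.06, 0, 0, 0, 0, 0, -0.06, 0, 0, 0, 0, 0, -0.06, 0, 0, 0, 0, 0, -0.03, 0, 0, 0, 0, 0, 0, 0, 0, 0, 0],
)

```text
time_s: 21.4
eef_pos: [0.5376, -0.0902, -0.0289]
eef_rot: [[0.969, -0.247, 0.003], [-0.247, -0.969, -0.001], [0.003, 0.0, -1.0]]
force: [-0.6, 0.8, 6.8]
grip_width: -0.0003
```

```bash
python3 - <<'E'
from h import *
c=get_calibration("wrist");p,d=snap("wrist");c=get_calibration("wrist");s=state();print(s["eef_pos"],s["force"])
h=cv2.cvtColor(p,cv2.COLOR_RGB2HSV);m=((h[...,1]<45)&(h[...,2]>150)).astype(np.uint8);m=cv2.morphologyEx(m,cv2.MORPH_OPEN,np.ones((3,3)))
l=cv2.connectedComponents(m)[1];k=(l==l[215,300])&(l[215,300]>0)
ct=max(cv2.findContours(k.astype(np.uint8),0,2)[0],key=cv2.contourArea)
print(cv2.approxPolyDP(ct,5,True)[:,0].tolist())
save(p,"w6.png")
E
```

```text
[ 0.53760321 -0.0902066  -0.02885644] [0.88959776 0.40005348 5.46565933]
[[126, 139], [128, 297], [147, 271], [169, 274], [172, 265], [221, 258], [237, 242], [278, 232], [336, 243], [346, 253], [372, 251], [387, 181]]
```

```bash
python3 - <<'E'
from h import *
c=get_calibration("wrist");L,a,q,w=platefrom((126,139),(387,181),c);s=state()
print(L,a,q,w);print("tcp in plate",inlamp(s["eef_pos"][:2],w,a+TH),"lamp",inlamp(s["eef_pos"][:2],HOME,TH))
E
```

```text
0.11841400944189373 -0.16261710006253624 [-0.15741588 -0.0129302 ] [ 0.50426036 -0.07679193]
tcp in plate [0.03592467 0.00105677] lamp [-0.12179407 -0.01770363]
```

servo_tool(
  deltas=[0, -0.02, 0.003, 0, 0, 0, 0, -0.04, 0, 0, 0, 0, 0, -0.05, 0, 0, 0, 0, 0, -0.05, 0, 0, 0, 0, 0, -0.05, 0, 0, 0, 0, 0, -0.032, 0, 0, 0, 0, 0, 0, 0, 0, 0, 0],
)

```text
time_s: 22.15
eef_pos: [0.5426, -0.0716, -0.0288]
eef_rot: [[0.969, -0.247, 0.003], [-0.247, -0.969, -0.001], [0.003, 0.0, -1.0]]
force: [0.2, 0.1, 7.5]
grip_width: 0.0
```

```bash
cat >> h.py <<'E'
def look(f):
    p,d=snap("wrist");c=get_calibration("wrist");s=state()
    h=cv2.cvtColor(p,cv2.COLOR_RGB2HSV);m=((h[...,1]<45)&(h[...,2]>150)).astype(np.uint8);m=cv2.morphologyEx(m,cv2.MORPH_OPEN,np.ones((3,3)))
    l=cv2.connectedComponents(m)[1];k=(l==l[215,300])&(l[215,300]>0)
    ct=max(cv2.findContours(k.astype(np.uint8),0,2)[0],key=cv2.contourArea)
    ap=cv2.approxPolyDP(ct,5,True)[:,0];print(ap.tolist());save(p,f)
    c0=ap[np.argmin(ap.sum(1))];c1=ap[np.argmax(ap[:,0]-ap[:,1])]
    L,a,q,w=platefrom(c0,c1,c)
    print("F",s["force"],c0,c1,"L",L,"ang",a,"plate",q,"tcp lamp",inlamp(s["eef_pos"][:2],HOME,TH),"in plate",inlamp(s["eef_pos"][:2],w,a+TH))
    return p,c
E
python3 -c "
from h import *
look('w7.png')"
```

```text
[[114, 177], [135, 283], [150, 272], [172, 275], [177, 262], [225, 255], [265, 233], [370, 254], [372, 176]]
F [0.03772194 1.00853529 6.19723929] [114 177] [372 176] L 0.11838104218253763 ang 0.002948339930497229 plate [-0.15754237 -0.00165329] tcp lamp [-0.12152754  0.00154627] in plate [0.03602411 0.00309336]
```

servo_tool(
  deltas=[0.02, -0.004, 0.004, 0, 0, 0, 0.05, -0.004, 0, 0, 0, 0, 0.08, -0.004, 0, 0, 0, 0, 0.1, -0.004, 0, 0, 0, 0, 0.1, 0, 0, 0, 0, 0, 0.1, 0, 0, 0, 0, 0, 0.1, 0, 0, 0, 0, 0, 0.05, 0, 0, 0, 0, 0, 0, 0, 0, 0, 0, 0],
)

```text
time_s: 23.1
eef_pos: [0.5901, -0.0826, -0.0289]
eef_rot: [[0.969, -0.247, 0.004], [-0.247, -0.969, -0.001], [0.004, 0.0, -1.0]]
force: [0.3, -0.1, 7.5]
grip_width: 0.0002
```

```bash
python3 - <<'E'
from h import *
look('w8.png')
c=get_calibration("wrist");p,d=snap("wrist");K=c["K"];T=c["pose"];s=state()
v,u=np.mgrid[0:400,0:640];P=np.stack([(u-K[0,2])/K[0,0]*d,(v-K[1,2])/K[1,1]*d,d],-1)@T[:3,:3].T+T[:3,3]
t=(P-s["eef_pos"])@s["eef_rot"];m=(p.max(-1)<75)&(d>0)&(P[...,2]>.01)&(v>240)
for z in range(-150,-30,10):
    q=m&(t[...,2]>=z/1e3)&(t[...,2]<(z+10)/1e3)
    if q.sum()>20: print("worldz",round(z/1e3+s["eef_pos"][2],3)," x",np.percentile(t[...,0][q],[1,99]).round(3),"y",np.percentile(t[...,1][q],[1,99]).round(3))
E
```

```text
[[114, 176], [134, 281], [168, 274], [171, 265], [222, 257], [240, 241], [276, 232], [336, 243], [347, 253], [370, 249], [373, 176]]
F [ 1.35466779 -0.377242    6.82621776] [114 176] [373 176] L 0.11869744458302671 ang -0.0015129503356600404 plate [-0.10869287 -0.00029938] tcp lamp [-0.07274196  0.0026789 ] in plate [0.03594636 0.00303267]
worldz -0.159  x [-0.057  0.057] y [-0.02  -0.011]
worldz -0.149  x [-0.059  0.06 ] y [-0.017 -0.004]
worldz -0.139  x [-0.051  0.052] y [-0.017  0.007]
worldz -0.129  x [-0.044  0.045] y [-0.017  0.009]
worldz -0.119  x [-0.036  0.037] y [-0.013  0.009]
worldz -0.109  x [-0.029  0.029] y [-0.013  0.009]
worldz -0.099  x [-0.012  0.013] y [-0.011  0.011]
worldz -0.089  x [-0.013  0.014] y [-0.011 -0.005]
worldz -0.079  x [-0.012  0.112] y [-0.013  0.044]
worldz -0.069  x [-0.01   0.112] y [-0.012  0.044]
```

servo_tool(
  deltas=[0.02, 0, 0.003, 0, 0, 0, 0.05, 0, 0, 0, 0, 0, 0.08, 0, 0, 0, 0, 0, 0.08, 0, 0, 0, 0, 0, 0.08, 0, 0, 0, 0, 0, 0.08, 0, 0, 0, 0, 0, 0.08, 0, 0, 0, 0, 0, 0.08, 0, 0, 0, 0, 0, 0.05, 0, 0, 0, 0, 0, 0.02, 0, 0, 0, 0, 0, 0, 0, 0, 0, 0, 0],
)

```text
time_s: 24.3
eef_pos: [0.6376, -0.0946, -0.0288]
eef_rot: [[0.969, -0.247, 0.003], [-0.247, -0.969, -0.001], [0.003, 0.0, -1.0]]
force: [-1.0, -0.1, 9.1]
grip_width: -0.0
```

```bash
python3 -c "
from h import *
look('w9.png')"
```

```text
[[114, 176], [134, 281], [170, 273], [173, 264], [221, 257], [241, 240], [270, 233], [336, 243], [347, 253], [370, 249], [373, 176]]
F [-0.41410136  0.1093447   9.29153757] [114 176] [373 176] L 0.11874141467204354 ang -0.001325049464635214 plate [-0.05968327 -0.0003034 ] tcp lamp [-0.02376279  0.00267667] in plate [0.0359165  0.00302767]
```

View pics/w9.png

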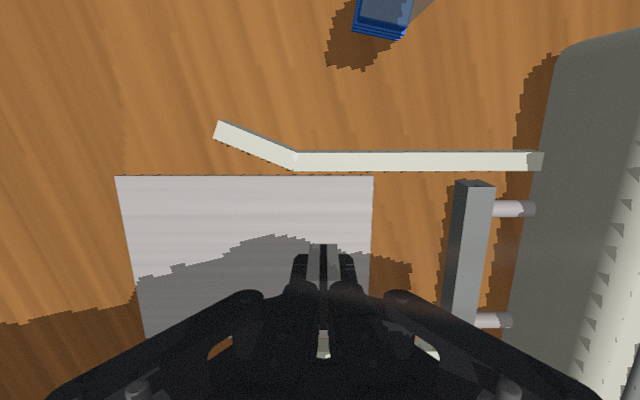

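The plate's front is between the rails, square to them: its far edge is at row 176 and the rail's inner edge at row 171. The bar is ahead at columns 455–495.

```bash
python3 - <<'E'
from h import *
c=get_calibration("wrist")
f=lambda uv,z:[inlamp(x[:2],HOME,TH).round(4).tolist() for x in ray("wrist",uv,z,c)]
print("rail",f([(310,171),(500,171)],.01),"kink",f([(297,152),(294,170)],.01),"railtip",f([(216,139),(220,121)],.01))
print("bar top front/back",f([(466,187),(495,187),(476,260)],.015))
E
```

```text
rail [[-0.0289, 0.0484], [0.0539, 0.0483]] kink [[-0.0344, 0.0566], [-0.0359, 0.0488]] railtip [[-0.0684, 0.0621], [-0.066, 0.0695]]
bar top front/back [[0.0376, 0.0424], [0.05, 0.0424], [0.0467, 0.008]]
```

servo_tool(
  deltas=[0, 0, 0.004, 0, 0, 0, 0.03, 0, 0.002, 0, 0, 0, 0.05, 0, 0, 0, 0, 0, 0.06, 0, 0, 0, 0, 0, 0.06, 0, 0, 0, 0, 0, 0.06, 0, 0, 0, 0, 0, 0.06, 0, 0, 0, 0, 0, 0.06, 0, 0, 0, 0, 0, 0.04, 0, 0, 0, 0, 0, 0.02, 0, 0, 0, 0, 0, 0, 0, 0, 0, 0, 0],
)

```text
time_s: 25.45
eef_pos: [0.6719, -0.1034, -0.0288]
eef_rot: [[0.969, -0.247, 0.004], [-0.247, -0.969, -0.001], [0.004, 0.0, -1.0]]
force: [-0.7, 0.6, 10.5]
grip_width: -0.0
```

```bash
python3 -c "
from h import *
look('w10.png')"
```

```text
[[114, 176], [135, 283], [144, 273], [171, 275], [176, 262], [222, 259], [232, 245], [263, 233], [370, 254], [373, 176]]
F [-1.96551455  0.33169688 11.62565247] [114 176] [373 176] L 0.11871516643215674 ang -0.0014062482033125046 plate [-0.02436348 -0.00031003] tcp lamp [0.01158109 0.00264845] in plate [0.03594037 0.00300902]
```

servo_tool(
  deltas=[0, 0, 0.005, 0, 0, 0, 0.02, 0, 0, 0, 0, 0, 0.03, 0, 0, 0, 0, 0, 0.03, 0, 0, 0, 0, 0, 0.03, 0, 0, 0, 0, 0, 0.03, 0, 0, 0, 0, 0, 0, 0, 0, 0, 0, 0],
)

```text
time_s: 26.2
eef_pos: [0.682, -0.1059, -0.0288]
eef_rot: [[0.969, -0.247, 0.003], [-0.247, -0.969, -0.001], [0.003, 0.0, -1.0]]
force: [-3.5, 1.0, 13.5]
grip_width: -0.0001
```

```bash
python3 -c "
from h import *
look('w11.png')"
```

```text
[[114, 176], [134, 281], [169, 274], [169, 266], [220, 258], [241, 241], [274, 233], [336, 243], [345, 253], [367, 246], [364, 215], [373, 176]]
F [-2.7844141   1.48189186 13.60841788] [114 176] [373 176] L 0.11877080686259787 ang -0.0010880752957666828 plate [-0.01392143 -0.00028984] tcp lamp [0.02200922 0.00266594] in plate [0.03592742 0.00299487]
```

servo_tool(
  deltas=[0.03, 0, 0.001, 0, 0, 0, 0.03, 0, 0, 0, 0, 0, 0.03, 0, 0, 0, 0, 0, 0.03, 0, 0, 0, 0, 0, 0.02, 0, 0, 0, 0, 0, 0, 0, 0, 0, 0, 0],
)

```text
time_s: 26.85
eef_pos: [0.6928, -0.1087, -0.0289]
eef_rot: [[0.969, -0.247, 0.003], [-0.247, -0.969, -0.001], [0.003, 0.0, -1.0]]
force: [-4.1, 1.8, 14.5]
grip_width: 0.0001
```

```bash
python3 -c "
from h import *
look('w12.png')"
```

```text
[[114, 176], [134, 280], [148, 273], [168, 276], [170, 264], [219, 257], [229, 246], [268, 233], [336, 243], [343, 253], [366, 252], [372, 176]]
F [-3.39918533  1.08723642 13.5027456 ] [114 176] [372 176] L 0.11831720933616878 ang -0.001060927463594069 plate [-0.00303625 -0.0002779 ] tcp lamp [0.03309736 0.00269036] in plate [0.03613044 0.0030066 ]
```

Creep in 0.8 mm steps, watching the force for the stop.

servo_tool(
  deltas=[0.01, 0, 0, 0, 0, 0, 0.01, 0, 0, 0, 0, 0, 0, 0, 0, 0, 0, 0],
)

```text
time_s: 27.2
eef_pos: [0.694, -0.109, -0.0289]
eef_rot: [[0.969, -0.247, 0.002], [-0.247, -0.969, -0.001], [0.002, 0.0, -1.0]]
force: [-4.5, 0.8, 13.6]
grip_width: 0.0
```

servo_tool(
  deltas=[0.01, 0, 0, 0, 0, 0, 0, 0, 0, 0, 0, 0],
)

```text
time_s: 27.4
eef_pos: [0.6946, -0.1091, -0.0288]
eef_rot: [[0.969, -0.247, 0.002], [-0.247, -0.969, -0.001], [0.002, 0.0, -1.0]]
force: [-4.9, 1.1, 14.5]
grip_width: 0.0002
```

servo_tool(
  deltas=[0.008, 0, 0, 0, 0, 0, 0, 0, 0, 0, 0, 0],
)

```text
time_s: 27.6
eef_pos: [0.6949, -0.1092, -0.0288]
eef_rot: [[0.969, -0.247, 0.001], [-0.247, -0.969, -0.001], [0.001, 0.0, -1.0]]
force: [-6.0, 0.8, 15.5]
grip_width: -0.0001
```

```bash
python3 -c "
from h import *
look('w13.png')"
```

```text
[[113, 176], [134, 284], [143, 273], [170, 275], [173, 266], [223, 255], [264, 233], [336, 243], [343, 253], [366, 251], [363, 199], [371, 176]]
F [-5.16698524  1.71392252 14.94954349] [113 176] [371 176] L 0.11839188020223619 ang -0.0007401338926894818 plate [-0.00128798 -0.0002754 ] tcp lamp [0.03529797 0.00271035] in plate [0.03658374 0.00301283]
```

servo_tool(
  deltas=[0.008, 0, 0, 0, 0, 0, 0, 0, 0, 0, 0, 0],
)

```text
time_s: 27.85
eef_pos: [0.6955, -0.1093, -0.0289]
eef_rot: [[0.969, -0.247, 0.001], [-0.247, -0.969, -0.001], [0.001, 0.0, -1.0]]
force: [-6.6, 1.2, 15.8]
grip_width: -0.0002
```

servo_tool(
  deltas=[0.008, 0, 0, 0, 0, 0, 0, 0, 0, 0, 0, 0],
)

```text
time_s: 28.05
eef_pos: [0.6956, -0.1094, -0.0288]
eef_rot: [[0.969, -0.247, 0.001], [-0.247, -0.969, -0.0], [0.001, 0.0, -1.0]]
force: [-6.0, 1.5, 16.1]
grip_width: -0.0002
```

```bash
python3 - <<'E'
from h import *
p,c=look('w14.png')
save(cv2.resize(p[90:330,250:520],None,fx=2.5,fy=2.5),"w14c.png")
E
```

```text
[[112, 176], [132, 282], [168, 275], [171, 266], [220, 259], [257, 234], [293, 234], [336, 243], [345, 253], [363, 252], [362, 198], [369, 176]]
F [-7.95673326  1.70685696 16.87792194] [112 176] [369 176] L 0.11798258937985394 ang -0.0005555529996165154 plate [-0.00120642 -0.00026815] tcp lamp [0.03606267 0.00271608] in plate [0.03726743 0.00300493]
```

View pics/w14c.png

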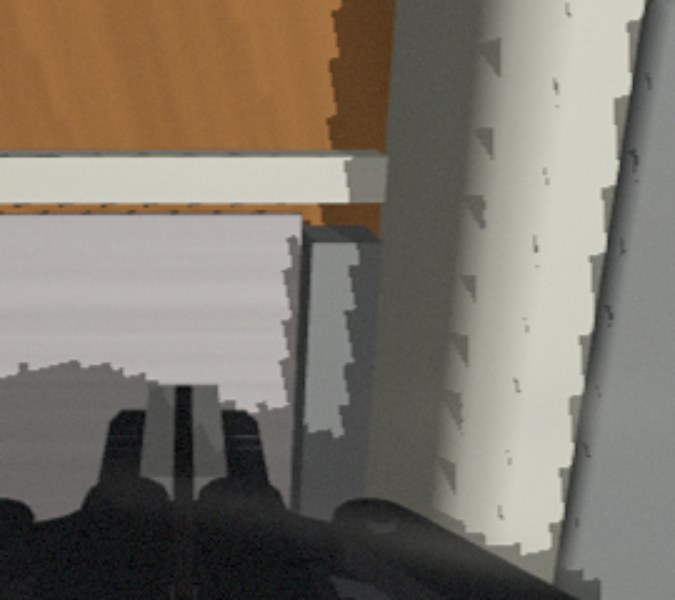

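The plate no longer advances while the force rises to 6–8 N, and the bar sits against its stop. Lifting straight off.

servo_tool(
  deltas=[0, 0, -0.03, 0, 0, 0, 0, 0, -0.1, 0, 0, 0, 0, 0, -0.3, 0, 0, 0, 0, 0, -0.4, 0, 0, 0, 0, 0, -0.4, 0, 0, 0, 0, 0, -0.4, 0, 0, 0, 0, 0, -0.2, 0, 0, 0, 0, 0, 0, 0, 0, 0],
)

```text
time_s: 28.9
eef_pos: [0.698, -0.1101, 0.1183]
eef_rot: [[0.969, -0.247, 0.006], [-0.247, -0.969, -0.002], [0.006, 0.0, -1.0]]
force: [-0.2, -0.1, -0.1]
grip_width: 0.0001
```

```bash
python3 - <<'E'
from h import *
p,d=snap("wrist");s=state();print(s["eef_pos"],s["force"]);save(p,"w15.png")
E
```

```text
[ 0.69689052 -0.10973358  0.11598501] [-0.68994875  0.32647499 -0.91062088]
```

View pics/w15.png

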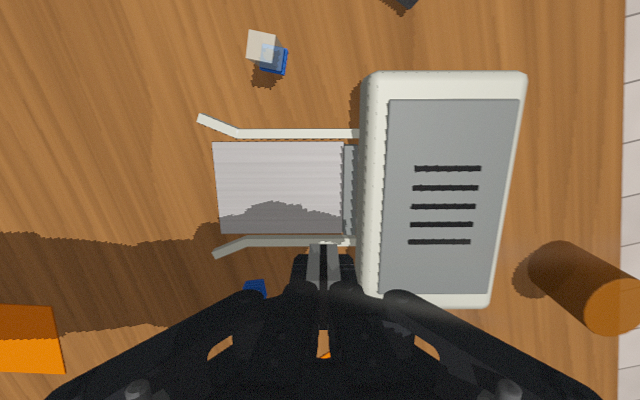

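The plate lies square between the rails, with corners at (212,142) and (342,142) and the bar right in front of it. Both tubes still stand. One last measurement before I hand in.

```bash
python3 - <<'E'
from h import *
c=get_calibration("wrist")
f=lambda uv,z:[inlamp(x[:2],HOME,TH).round(4).tolist() for x in ray("wrist",uv,z,c)]
print(platefrom((212,142),(342,142),c)[:3]);print("plate corners",f([(212,142),(342.5,142),(343,234),(221,233)],.003));print("rail inner",f([(300,138),(300,237)],.01),"kink",f([(240,133),(247,240)],.01))
print("bar front/back top",f([(344,180),(357,180)],.015))
E
```

```text
(np.float64(0.1166737921715465), np.float64(-0.0008153629743431756), array([-0.002903  , -0.00063896]))
plate corners [[-0.0612, 0.0444], [0.0559, 0.0443], [0.058, -0.0449], [-0.0614, -0.0436]]
rail inner [[0.0183, 0.0486], [0.0163, -0.0449]] kink [[-0.0337, 0.0529], [-0.0347, -0.048]]
bar front/back top [[0.0571, 0.0121], [0.0687, 0.0121]]
```

Comparing the same bar edge in matching low wrist views, before and after, gives about 20 mm of travel. That agrees with the bar being against its stop.

```bash
python3 -c "
from bench import *
print(job_done(),state()['time_s'])"
```

```text
the job is handed in; nothing more can be done
the job is handed in; nothing more can be done
```

The plate is in the lamp bay and let go, with the contact bar pushed against its stop. I handed the job in after about 29 s of the 70 s allowed; no verdict was reported.

- **What I did:** My first try pressed with the fingers open 40 mm. That moved the plate sideways but turned it the wrong way, from −0.34 to −0.47 rad relative to the lamp. I lifted off, shut the fingers and pressed 36 mm ahead of the plate's centre, then swung it square from there. From the same point I dragged it between the rails and on into the bar.
- **Forces:** At the readings I took, the press stayed at or below about 17 N and the forward push at about 8 N.
- **Position:** The last low look put the plate within 1 mm of the midline, within 0.001 rad of square, and at x about −1.2 mm. It had stopped moving while the push force still rose.
- **Bar travel:** The same bar edge in matching views before and after gives about 20 mm, so fully in.
- **Bystanders:** The two tubes in the last view still stood. I did not measure any of the others afterwards.

**Checks that disagreed:**
- **Final position:** The final high view was coarser and put the plate at x = −1.3 to −2.9 mm, depending on which edge I used. That is still inside the 3.5 mm limit, but by less. In that view the bar face read 57 mm instead of 60 mm; the same kind of reading was already about 2.4 mm short at the start.
- **Fingertip height:** The fingertips stood about 30 mm further back than the stated tool point, so I found the plate surface with the depth camera and the force reading.

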